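# Push the sample racks home on the loading tray and shut the keeper

### The arm

A 7-joint arm with a two-finger parallel gripper is mounted at the origin on a cart in front of the work surface, level with it; the furniture and walls round the work are solid. World frame = base frame: x ahead of the robot, y to its left, z up, the work surface at z = 0. Lengths are in m, angles in rad, forces in N, time in s.
With the tool pointing down it reaches from about 0.425 to 0.925 m from the base axis. Payload 6.8 kg.
Tool frame: the origin (TCP) lies between the finger pads; the fingertips stand 14 mm ahead of it and the grasp point (between the pads) lies 5 mm behind it (robot.tcp_to_tips is the distance from the TCP to the fingertips, in m); z points along the fingers, y is the direction in which the jaws open and shut (so a half turn about z gives the same grasp; the last joint's range is limited). The gripper opens to 85 mm and grips with 20 to 120 N. Pads are 22 mm wide; open, the fingers measure 114 mm over their backs; the gripper's body (76 mm by 85 mm) begins 54 mm behind the grasp point. The pads swing forward as they close: fully open they stand 13 mm farther back than shut.
Start: joints at [-1.211, 0.477, 0.022, 1.555, -0.011, 1.109, -0.083], TCP at [0.304, 0.602, 0.245] pointing down, gripper open.
Joint ranges: [-2.96, 2.96], [-0.34, 2.1], [-1.41, 1.46], [0.24, 2.44], [-1.37, 4.51], [0.17, 1.92], [-2.96, 2.96]. Speed limits (rad/s): [2.39, 2.39, 3.14, 3.14, 3.14, 3.14, 3.14].

### API

Orientations are given as a unit quaternion [x, y, z, w].
In Python, from rig import robot gives the robot as it stands.
- The arm moves only by the shell command python3 -m jog 'ROWS' [FORCE]. ROWS is JSON, a list of rows, each an object of numbers: "wx", "wy", "wz": the turn, a rotation vector about the tool's x, y, z in rad; "tx", "ty", "tz": the shift along the tool's x, y, z in units of 30 mm (1.0 is 30 mm); "hand": the closure, from -1 (fully open) to 1 (shut), so that 0 is half open. In form: [{"wx": .., "wy": .., "wz": .., "tx": .., "ty": .., "tz": .., "hand": ..}, ...]. A call has 1 to 12 rows; each row is the pose to reach, as a shift and turn from the pose commanded when the call began, along the tool's axes at that moment; what a row does not reach only later rows make up. A row lasts 1/12 s, in which the tool goes at most 41.7 mm and 7.16 degrees, less where a joint would pass 70% of its speed; a pose out of reach is approached as far as the arm can. A call with a gripper value outside its range is refused whole. The fingers move at their own pace and stop on an object; FORCE is the grip in N (left out, the last holds). Time passes only in rows, so rows that repeat a pose let the fingers close. It gives the time, the measured TCP pose, the force and the opening at its end, in the units of the state.
- robot.state(): the state, without advancing time (a new reading comes with each control period).
- robot.grab_frame(name): name is "scene" or "side" or "wrist"; returns a dict with "img" (384x512x3 uint8, red, green, blue), "K" (3x3 intrinsics, pixels), "R" (3x3) and "t" (3): a world point X has camera coordinates R X + t. Camera axes: x right, y down, z forward; pixel columns grow to the right and rows downward; lengths in m; the calibration is good to about 2 mm. The wrist camera is an equidistant fisheye: a pixel r from the principal point sees the ray r / f radians off the axis. A picture is of the moment at which its call begins. There is no depth.
- robot.job_done(): hands the job in, once; it reports no verdict.
Trained networks look in a picture, given as the dict that the camera call returned (one of the last four; its "shot" number tells which), for a name from the list of things; names that differ only in an ending like _2 or _b are one class to them, and where a whole thing is asked for, a point or a joint stands for the part that bears it (a point fixed in the world has none). Each returns a list of dicts, best first, with "p" (0 to 1); they miss things now and then, are a little off and sometimes report something else, mostly with a low value. They report only what shows in the picture. A call takes as long as a camera call.
- robot.find_in(picture, target): "box" ([left, top, right, bottom] in pixels, round what is visible of it).
The state is a dict: "clock": time; "qpos": joint angles; "qd": joint speeds; "joint_efforts": joint torques, N m; "position": TCP position; "tool_rot": TCP orientation; "wrist_force": force on the tool from outside, world axes, zero at the start; "torque": the same for the moment, N m; "finger_gap": opening from 0.0 (shut) to 1.0 (fully open).
Only numpy, scipy, OpenCV 4.12 (cv2) and the standard library are available. Lean on these libraries where they do the work, as an engineer would, in place of code of your own. Each camera call takes 0.05 s, during which the arm holds its last target.

### The job

Get the loading tray ready for the analyser: with the fingertips push the row of five sample racks from behind, steadily, as one train and without ramming them, along the guide rail until the leading rack is fully home against the end stop. Then push the keeper arm shut, straight across the lane behind the last rack, so the racks cannot creep back. Do not lift or tip any rack, and leave everything else on the worktop where it is.

Things in the scene. Friction and masses are not known exactly. Their poses are not given: they have to be found in the camera images.
- tray: Pale grey rack-loading tray, 112 x 300 mm, fixed; origin: centre of its underside, on the worktop. +y runs along the lane from end stop to open loading end (left at yaw 0; lane ends at y = +150 mm), +x across it, away from the robot. Floor top 6 mm up. Guide rail 9 mm wide, top 12 mm up, along x = 0. Side walls: inner faces at x = -48.5 and +48.5 mm, tops 18 mm up.
- stop (a point): centre of the end stop's face (tray x = 0, y = -130 mm, 34 mm above the worktop): an upright aluminium plate across the lane, top 46 mm above the worktop, with a black carry bow behind it reaching tray y = -168 mm. Same axes as the tray.
- keeper (a joint): Keeper arm's angle, rad: 0 = shut, straight across the lane (along tray +x), at its own stop; 1.57 = open, lying along the near side wall and pointing to the loading end (tray +y); largest 2.0. Upright pin, stiff friction hinge (0.05 N m): it stays where it is left, no spring or click. Shut, it clears the rear of a fully homed row by 2.5 mm.
- keeper_pin (a point): the keeper's pivot, on its upright pin at the arm's mid height (27 mm above the worktop), at tray x = -58 mm, y = -13 mm. The arm is a steel bar 7 mm thick and 10 mm high (22 to 32 mm above the worktop) reaching 102 mm from the pin.
- keeper_knob (a point): middle of the black upright knob at the free end of the keeper arm, 97 mm from the pin; knob 15 mm diameter, its top 54 mm above the worktop
- rack_1: Leading rack of the row (nearest the end stop): mid-grey, 94 mm along its x (across the lane), 22 mm along its y (along the lane), body 50 mm high, about 0.12 kg; tops of its capped tubes 78 mm above its underside. A 14 mm slot below straddles the guide rail. Origin: centre of its underside, 6 mm above the worktop. The five racks touch face to face, square in the lane.
- rack_2: Second rack of the row; make, size and origin as rack_1, touching its neighbours
- rack_3: Third rack of the row; make, size and origin as rack_1, touching its neighbours
- rack_4: Fourth rack of the row; make, size and origin as rack_1, touching its neighbours
- rack_5: Rear rack of the row; make, size and origin as rack_1. Its free rear face (towards the loading end) lies 11 mm from its origin and is flat from about 6 to 56 mm above the worktop; its tubes stand back 3 mm from that face.
- spare_rack: bystander: another rack of the same make with one tube, standing on the worktop to the left of the tray, not part of the row; origin at the centre of its underside
- cup: bystander: specimen cup with white screw lid, 63 mm diameter, 72 mm tall, on the worktop to the right of the tray; origin at the centre of its underside
- counter: bystander: round grey hand tally counter, 45 x 61 x 27 mm, behind the tray; origin at the centre of its underside
- marker: bystander: marker pen lying on the worktop behind the tray, 17 x 135 x 16 mm; origin at the centre of its underside
- oil: bystander: small brown bottle with black cap, 26 mm diameter, 60 mm tall, behind the tray; origin at the centre of its underside
- slips: bystander: small yellow-lidded box, 32 x 32 x 17 mm, to the left of the tray; origin at the centre of its underside
- dish: bystander: covered petri dish, 60 mm diameter, 14 mm tall, to the right of the tray; origin at the centre of its underside

How it is judged:
By the outcome, as a careful person would: the job done as asked, in the order asked, and still so for the second after the job is handed in, with the robot touching nothing.
It also fails if it takes over 51 s, if anything falls off the work surface, if the arm or the gripper's body presses on something with over 40 N, if the wrist force passes 120 N, or if a joint passes its speed limit or range.

## Working session

There is one attempt and no reset: what is moved stays moved. The work goes in short steps, Python scripts to look and compute and a shell command to move; the robot and the scene stay as the last step left them, time stands still between calls to the robot, and variables do not carry over. Pictures are saved under pics/ and viewed, and the job is handed in when it is done.

```bash
ls; mkdir -p pics
python3 - <<'E'
from rig import robot
import cv2
print(robot.state())
for n in ["scene","side","wrist"]:
    f=robot.grab_frame(n)
    cv2.imwrite(f"pics/{n}0.png",f["img"][:,:,::-1])
    print(n,f["K"],f["R"],f["t"],f.get("shot"))
    for k in ["tray","rack_1","keeper","keeper_knob","stop"]:
        try:
            print(k,[(x["box"],round(x["p"],2)) for x in robot.find_in(f,k)][:6])
        except Exception as e: print(k,e)
E
```

```text
pics
{'clock': 0.0, 'qpos': array([-1.21111041,  0.47778671,  0.02233881,  1.55646151, -0.01153421,
        1.10933856, -0.08312099]), 'qd': array([ 0.00250164, -0.00072633, -0.00105302, -0.0015249 , -0.00124553,
       -0.00199213, -0.00043157]), 'joint_efforts': array([ 7.70651550e-04, -5.96467388e+01,  1.60809863e+00, -2.81205279e+01,
        1.24327355e-02,  9.34716052e-03, -2.68665900e-05]), 'position': array([0.30410525, 0.60195988, 0.24433042]), 'tool_rot': array([ 2.31772902e-01,  9.72769475e-01, -9.18822636e-04, -1.63417450e-04]), 'wrist_force': array([-0.3983387 ,  0.01681411, -0.2258788 ]), 'torque': array([-0.02472927,  0.04308714, -0.04635216]), 'finger_gap': 0.9963988086035842}
scene [[391.39327294   0.         251.9196066 ]
 [  0.         391.39327294 195.80243833]
 [  0.           0.           1.        ]] [[ 0.10701147 -0.99417857  0.01255061]
 [-0.69988415 -0.08428803 -0.70926561]
 [ 0.70619454  0.06711558 -0.70482961]] [-0.03193479  0.47677112  1.02055338] 1
tray [([216.9, 205.2, 305.1, 239.0], 0.6)]
rack_1 [([272.7, 201.2, 285.4, 235.1], 0.66), ([254.1, 200.4, 263
[... 735 characters left out ...]
.7, 204.5, 264.1, 235.1], 0.71), ([173.0, 135.9, 182.2, 167.4], 0.69), ([226.5, 200.0, 252.7, 223.9], 0.65), ([237.1, 202.3, 257.2, 225.1], 0.53)]
keeper [([214.6, 205.1, 235.7, 231.5], 0.55)]
keeper_knob [([201.7, 139.8, 213.8, 143.7], 0.64)]
stop [([205.4, 184.0, 286.7, 262.4], 0.93)]
wrist [[297.31863964   0.         250.39141193]
 [  0.         297.31863964 189.90846191]
 [  0.           0.           1.        ]] [[ 4.50797397e-01  8.92626073e-01 -6.33651157e-04]
 [ 8.60672452e-01 -4.34471604e-01  2.65475718e-01]
 [ 2.36695244e-01 -1.20221128e-01 -9.64117338e-01]] [-0.67488245 -0.03551624  0.37874137] 3
tray []
rack_1 []
keeper []
keeper_knob []
stop [([74.5, 351.4, 106.7, 381.0], 0.83)]
```

Run:
```python
import cv2
a=cv2.imread("pics/scene0.png"); b=cv2.imread("pics/side0.png")
cv2.imwrite("pics/scene0c.png",cv2.resize(a[160:290,160:400],None,fx=3.3,fy=3.3,interpolation=cv2.INTER_CUBIC))
cv2.imwrite("pics/side0c.png",cv2.resize(b[110:290,140:340],None,fx=3.3,fy=3.3,interpolation=cv2.INTER_CUBIC))
```

```text
(no output)
```

View pics/scene0.png

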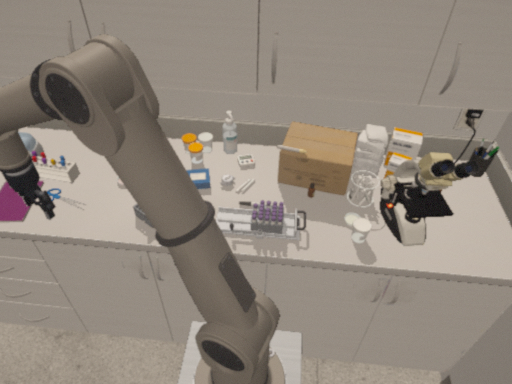

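View pics/scene0c.png

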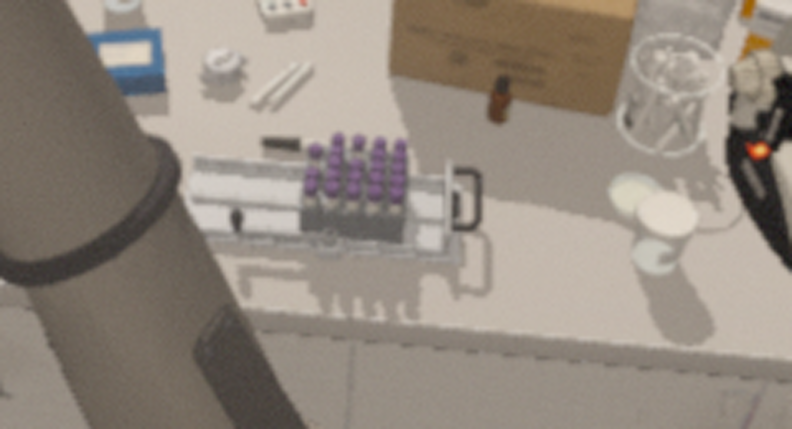

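View pics/side0c.png

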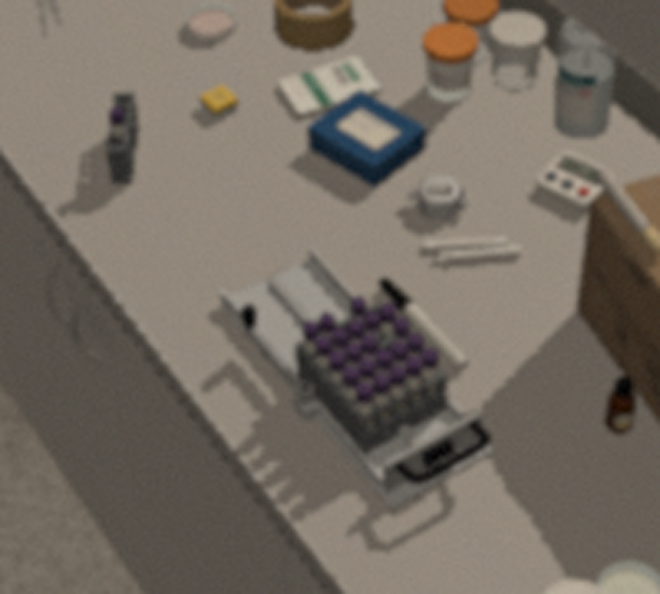

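View pics/wrist0.png

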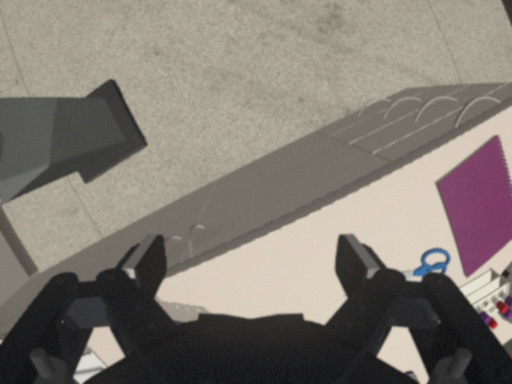

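Run:
```python
import cv2
a=cv2.imread("pics/scene0.png"); b=cv2.imread("pics/side0.png")
def crop(im,x0,y0,x1,y1,f,n):
    c=cv2.resize(im[y0:y1,x0:x1],None,fx=f,fy=f,interpolation=cv2.INTER_CUBIC)
    for x in range(x0,x1,10): cv2.line(c,((x-x0)*f,0),((x-x0)*f,6),(0,0,255),1); cv2.putText(c,str(x),((x-x0)*f,16),0,.35,(0,0,255))
    for y in range(y0,y1,10): cv2.line(c,(0,(y-y0)*f),(6,(y-y0)*f),(0,0,255),1); cv2.putText(c,str(y),(8,(y-y0)*f+4),0,.35,(0,0,255))
    cv2.imwrite(n,c)
crop(a,210,195,310,245,8,"pics/s1.png")
crop(b,200,180,294,266,7,"pics/d1.png")
```

```text
(no output)
```

View pics/s1.png

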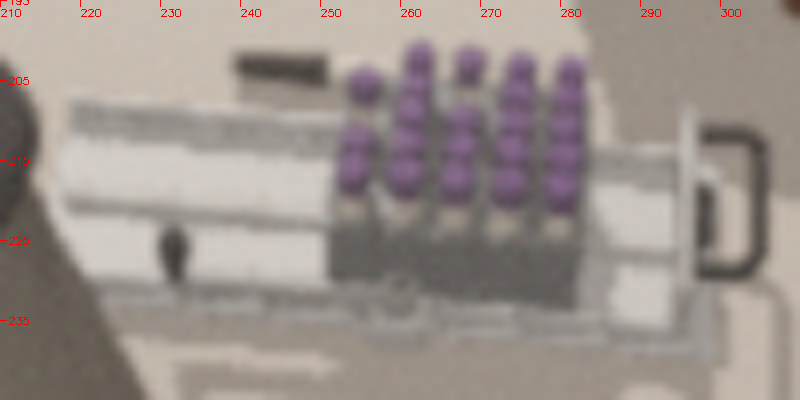

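View pics/d1.png

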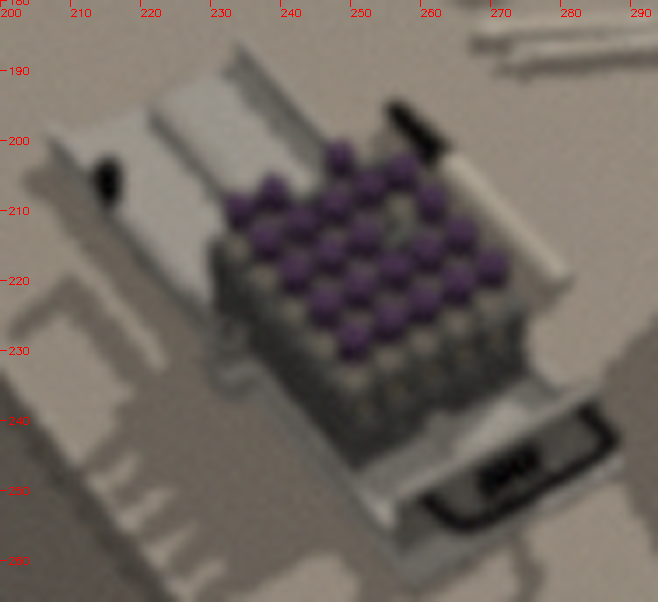

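```bash
cat > h.py <<'E'
import numpy as np
from scipy.optimize import least_squares
CAM={"s":(391.39327294,251.9196066,195.80243833,[[0.10701147,-0.99417857,0.01255061],[-0.69988415,-0.08428803,-0.70926561],[0.70619454,0.06711558,-0.70482961]],[-0.03193479,0.47677112,1.02055338]),
"d":(480.37086307,257.41018709,187.54198668,[[0.82387254,-0.56673497,-0.00674605],[-0.40951957,-0.58701291,-0.69836206],[0.39182618,0.57812397,-0.71571288]],[-0.47459714,0.33640211,1.28975688])}
def proj(c,X):
    f,cx,cy,R,t=CAM[c]; p=np.array(R)@X+np.array(t); return np.array([f*p[0]/p[2]+cx,f*p[1]/p[2]+cy])
def tw(P,q):
    c,s=np.cos(P[2]),np.sin(P[2]); return np.array([P[0]+c*q[0]-s*q[1],P[1]+s*q[0]+c*q[1],q[2]])
def knob(P,a,z): # tray coords
    return tw(P,np.array([-.058+.097*np.cos(a),-.013+.097*np.sin(a),z]))
E
python3 - <<'E'
from h import *
O=[("s",(.052,.150,.018),(218.7,207.5)),("d",(.052,.150,.018),(233.5,186.5)),("d",(-.052,.150,.018),(206.5,199.5)),("d",(0,.150,.012),(222,195.5)),
("d",(-.056,-.150,0),(257,263)),("s",(-.056,-.150,0),(298,239.5)),("s",(0,-.168,.03),(305.7,None))]
RK=[("s",(-.047,1,.008),(251,230.3)),("s",(-.047,-1,.008),(282,233.5)),("d",(-.047,-1,.008),(250.5,247))]
KN=[("s",(231.5,226)),("d",(215,205.5))]
def res(v):
    P=v[:3];r=[]
    for c,q,px in O:
        u=proj(c,tw(P,np.array(q)))
        for k in (0,1): r.append(0 if px[k] is None else u[k]-px[k])
    for c,q,px in RK:
        u=proj(c,tw(P,np.array([q[0],v[3]+q[1]*.055,q[2]]))); r+=list(u-px)
    for c,px in KN: r+=list(proj(c,knob(P,v[4],.037))-px)
    return r
s=least_squares(res,[.6,0,0,-.04,1.5],loss="soft_l1")
print(s.x,s.cost); print(np.round(np.array(res(s.x)).reshape(-1,2),1))
P=s.x[:3]
for n,q in dict(stop=(0,-.13,.034),pin=(-.058,-.013,.027),rear=(0,s.x[3]+.055,.03),end=(0,.15,.0)).items(): print(n,tw(P,q))
print("knob",knob(P,s.x[4],.054))
E
```

```text
[ 0.53807833  0.00691067  0.00884901 -0.03576774  1.54328849] 11.326221253758632
[[-0.9 -1.1]
 [ 0.2 -1.9]
 [ 0.3 -1.6]
 [-1.4 -3.1]
 [ 2.1  1.2]
 [ 1.  -0.1]
 [-0.5  0. ]
 [-0.5  1.5]
 [ 0.1  0.9]
 [-0.4  0.7]
 [ 0.1  0.6]
 [ 1.2  1.2]]
stop [ 0.53922869 -0.12308424  0.034     ]
pin [ 0.48019564 -0.00660205  0.027     ]
rear [0.53790814 0.02614218 0.03      ]
end [0.53675099 0.1569048  0.        ]
knob [0.48200544 0.09038106 0.054     ]
```

```bash
cat >> h.py <<'E'
from scipy.spatial.transform import Rotation as Ro
def toolrot(yaw,tilt=0):
    # tool x at world angle 90deg+yaw, tool y at yaw, z down; tilt: body leans towards +toolx
    R=np.array([[-np.sin(yaw),np.cos(yaw),0],[np.cos(yaw),np.sin(yaw),0],[0,0,-1.]]).T if False else np.column_stack([[-np.sin(yaw),np.cos(yaw),0],[np.cos(yaw),np.sin(yaw),0],[0,0,-1.]])
    return Ro.from_matrix(R)*Ro.from_euler('y',-tilt)
def row(st,pos,rot):
    R0=Ro.from_quat(st["tool_rot"]); d=R0.inv().apply(np.array(pos)-st["position"])/.03
    w=(R0.inv()*rot).as_rotvec()
    return dict(zip(["wx","wy","wz","tx","ty","tz"],np.round(np.r_[w,d],3)))
E
python3 - <<'E'
from h import *; from rig import robot
t=toolrot(.009,.2); print(t.apply([0,0,1]),"z axis; want -y comp negative")
print(row(robot.state(),[.538,.12,.2],toolrot(.009)))
E
```

```text
[ 0.001788   -0.19866128 -0.98006658] z axis; want -y comp negative
{'wx': np.float64(0.0), 'wy': np.float64(-0.0), 'wz': np.float64(1.094), 'tx': np.float64(-14.204), 'ty': np.float64(-10.844), 'tz': np.float64(1.51)}
```

```bash
python3 -m jog '[{"wz":1.094,"tx":-14.2,"ty":-10.84,"tz":1.4,"hand":0},{"wz":1.094,"tx":-14.2,"ty":-10.84,"tz":1.4,"hand":0},{"wz":1.094,"tx":-14.2,"ty":-10.84,"tz":1.4,"hand":0},{"wz":1.094,"tx":-14.2,"ty":-10.84,"tz":1.4,"hand":0},{"wz":1.094,"tx":-14.2,"ty":-10.84,"tz":1.4,"hand":0},{"wz":1.094,"tx":-14.2,"ty":-10.84,"tz":1.4,"hand":0},{"wz":1.094,"tx":-14.2,"ty":-10.84,"tz":1.4,"hand":0},{"wz":1.094,"tx":-14.2,"ty":-10.84,"tz":1.4,"hand":0},{"wz":1.094,"tx":-14.2,"ty":-10.84,"tz":1.4,"hand":0},{"wz":1.094,"tx":-14.2,"ty":-10.84,"tz":1.4,"hand":0},{"wz":1.094,"tx":-14.2,"ty":-10.84,"tz":1.4,"hand":0},{"wz":1.094,"tx":-14.2,"ty":-10.84,"tz":1.4,"hand":0}]'
```

```text
schema error: expected keys wx, wy, wz, tx, ty, tz, hand
```

All seven keys are required in every row.

```bash
python3 -m jog '[{"wx":0,"wy":0,"wz":1.094,"tx":-14.2,"ty":-10.84,"tz":1.4,"hand":0},{"wx":0,"wy":0,"wz":1.094,"tx":-14.2,"ty":-10.84,"tz":1.4,"hand":0},{"wx":0,"wy":0,"wz":1.094,"tx":-14.2,"ty":-10.84,"tz":1.4,"hand":0},{"wx":0,"wy":0,"wz":1.094,"tx":-14.2,"ty":-10.84,"tz":1.4,"hand":0},{"wx":0,"wy":0,"wz":1.094,"tx":-14.2,"ty":-10.84,"tz":1.4,"hand":0},{"wx":0,"wy":0,"wz":1.094,"tx":-14.2,"ty":-10.84,"tz":1.4,"hand":0},{"wx":0,"wy":0,"wz":1.094,"tx":-14.2,"ty":-10.84,"tz":1.4,"hand":0},{"wx":0,"wy":0,"wz":1.094,"tx":-14.2,"ty":-10.84,"tz":1.4,"hand":0},{"wx":0,"wy":0,"wz":1.094,"tx":-14.2,"ty":-10.84,"tz":1.4,"hand":0},{"wx":0,"wy":0,"wz":1.094,"tx":-14.2,"ty":-10.84,"tz":1.4,"hand":0},{"wx":0,"wy":0,"wz":1.094,"tx":-14.2,"ty":-10.84,"tz":1.4,"hand":0},{"wx":0,"wy":0,"wz":1.094,"tx":-14.2,"ty":-10.84,"tz":1.4,"hand":0}]'
```

```text
clock: 1.9
position: [0.5222, 0.1521, 0.2065]
tool_rot: [0.704, 0.71, 0.0, 0.0]
wrist_force: [0.1, 0.9, -1.0]
finger_gap: 0.499
```

```bash
cat > look.py <<'E'
import sys,cv2
from rig import robot
for n in sys.argv[2:]:
    f=robot.grab_frame(n); im=f["img"][:,:,::-1].copy(); cv2.imwrite(f"pics/{n}_{sys.argv[1]}_raw.png",im)
    if n=="wrist":
        cv2.imwrite(f"pics/{n}_{sys.argv[1]}.png",cv2.resize(im,(768,576),interpolation=cv2.INTER_CUBIC)); 
        import pickle; pickle.dump({k:f[k] for k in "KRt"},open(f"pics/{n}_{sys.argv[1]}.pkl","wb")); continue
    x0,y0,x1,y1,k=(205,185,310,255,7) if n=="scene" else (195,175,295,270,6)
    c=cv2.resize(im[y0:y1,x0:x1],None,fx=k,fy=k,interpolation=cv2.INTER_CUBIC)
    for x in range(x0,x1,10): cv2.putText(c,str(x),((x-x0)*k,10),0,.35,(0,0,255))
    for y in range(y0,y1,10): cv2.putText(c,str(y),(0,(y-y0)*k+4),0,.35,(0,0,255))
    cv2.imwrite(f"pics/{n}_{sys.argv[1]}.png",c)
E
python3 look.py a wrist side
```

```text
(no output)
```

View pics/wrist_a.png

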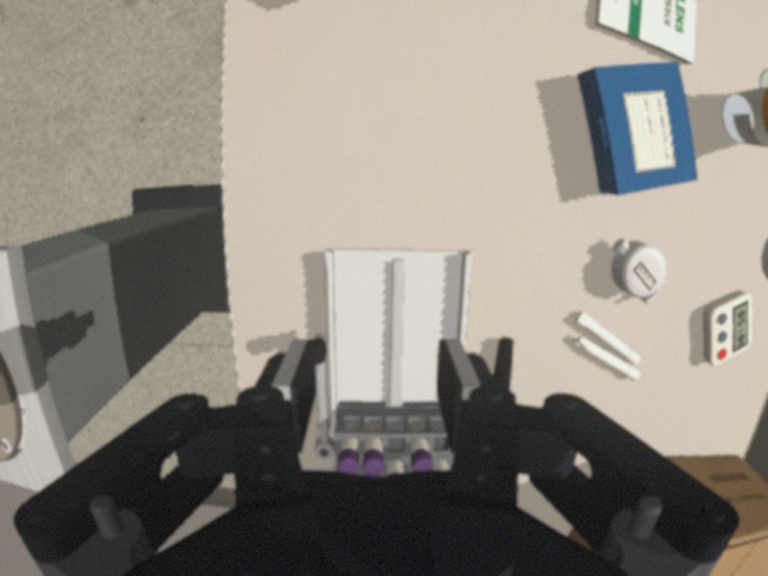

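View pics/side_a.png

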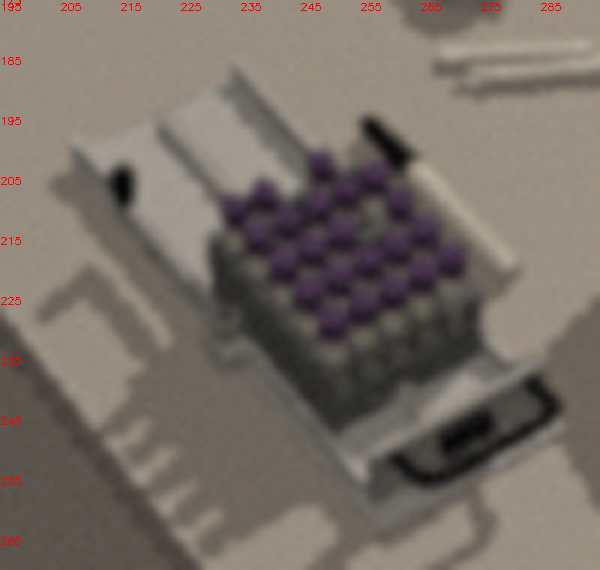

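```bash
cat >> h.py <<'E'
import pickle
def wray(tag,px,z):
    f=pickle.load(open(f"pics/wrist_{tag}.pkl","rb")); K,R,t=[np.array(f[k]) for k in "KRt"]
    u=(px[0]*2/3-K[0,2])/K[0,0]; v=(px[1]*2/3-K[1,2])/K[1,1]; th=np.hypot(u,v)
    d=np.array([u/th*np.sin(th),v/th*np.sin(th),np.cos(th)]); d=R.T@d; c=-R.T@t
    return c+d*(z-c[2])/d[2]
E
python3 - <<'E'
from h import *
for n,px,z in [("nearL top",(328,250),.018),("farL top",(468,252),.018),("rail end",(398,259),.012),("railR",(396,403),.012),("rear edge near",(337,402),.056),("rear edge far",(446,402),.056),("pin",(323,450),.032),("knob top",(316,345),.054),("wall near",(330,430),.018),("marker",(505,340),.016)]: print(n,wray("a",px,z).round(4))
E
```

```text
nearL top [0.4884 0.1575 0.018 ]
farL top [0.5909 0.1573 0.018 ]
rail end [0.5397 0.15   0.012 ]
railR [0.5412 0.028  0.012 ]
rear edge near [0.4961 0.0543 0.056 ]
rear edge far [0.575  0.0545 0.056 ]
pin [ 0.4807 -0.0076  0.032 ]
knob top [0.4825 0.0982 0.054 ]
wall near [0.4858 0.0037 0.018 ]
marker [0.6267 0.0865 0.016 ]
```

Run:
```python
import cv2
a=cv2.imread("pics/wrist_a_raw.png")[160:320,190:340]
cv2.imwrite("pics/wa2.png",cv2.resize(a,None,fx=3.7,fy=3.7,interpolation=cv2.INTER_CUBIC))
```

```text
(no output)
```

View pics/wa2.png

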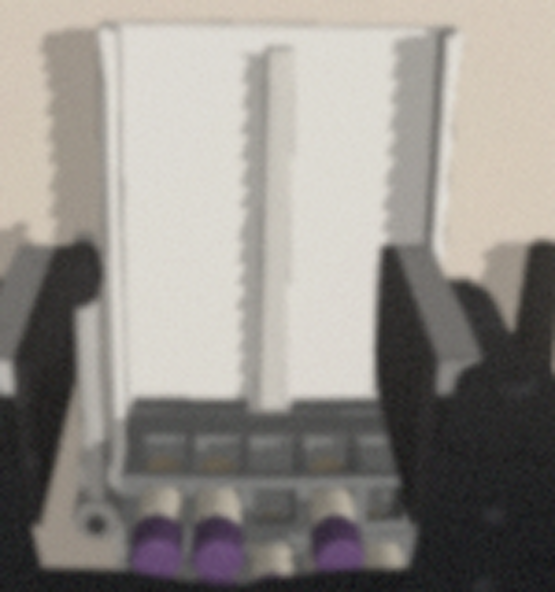

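Run:
```python
from h import *
def c(x,y): return ((190+x/3.7)*1.5,(160+y/3.7)*1.5)
for n,px,z in [("base near",c(135,400),.006),("top near",c(130,432),.056),("top far",c(385,434),.056),("base rail",c(275,410),.012),("pin",c(96,518),.032),("knob",c(88,272),.054),("endnear",c(103,25),.018),("endfar",c(458,30),.018),("rail",c(280,46),.012)]: print(n,wray("a",px,z).round(4))
```

```text
base near [0.4938 0.0247 0.006 ]
top near [0.4963 0.043  0.056 ]
top far [0.5722 0.0425 0.056 ]
base rail [0.5417 0.0249 0.012 ]
pin [ 0.4815 -0.0076  0.032 ]
knob [0.4856 0.0943 0.054 ]
endnear [0.4875 0.1574 0.018 ]
endfar [0.5929 0.1572 0.018 ]
rail [0.54   0.1503 0.012 ]
```

Run:
```python
from h import *; from rig import robot
s=robot.state();print(s["position"],s["qpos"].round(2))
print(row(s,[.539,.075,.12],toolrot(.01,.2)))
print(row(s,[.539,.065,.034],toolrot(.01,.2)))
```

```text
[0.52421092 0.14558293 0.206464  ] [-0.71  0.32  0.4   1.93 -0.15  0.92 -0.24]
{'wx': np.float64(0.0), 'wy': np.float64(-0.197), 'wz': np.float64(-0.013), 'tx': np.float64(-2.342), 'ty': np.float64(0.494), 'tz': np.float64(2.89)}
{'wx': np.float64(0.0), 'wy': np.float64(-0.197), 'wz': np.float64(-0.013), 'tx': np.float64(-2.666), 'ty': np.float64(0.49), 'tz': np.float64(5.758)}
```

```bash
python3 -m jog '[{"wx":0,"wy":-0.2,"wz":-0.01,"tx":-2.3,"ty":0.5,"tz":2.0,"hand":0.5},{"wx":0,"wy":-0.2,"wz":-0.01,"tx":-2.3,"ty":0.5,"tz":2.0,"hand":0.5},{"wx":0,"wy":-0.2,"wz":-0.01,"tx":-2.3,"ty":0.5,"tz":2.9,"hand":0.5},{"wx":0,"wy":-0.2,"wz":-0.01,"tx":-2.3,"ty":0.5,"tz":2.9,"hand":0.5},{"wx":0,"wy":-0.2,"wz":-0.01,"tx":-2.3,"ty":0.5,"tz":2.9,"hand":0.5},{"wx":0,"wy":-0.2,"wz":-0.01,"tx":-2.3,"ty":0.5,"tz":2.9,"hand":0.5},{"wx":0,"wy":-0.2,"wz":-0.01,"tx":-2.3,"ty":0.5,"tz":2.9,"hand":0.5},{"wx":0,"wy":-0.2,"wz":-0.01,"tx":-2.3,"ty":0.5,"tz":2.9,"hand":0.5}]'
python3 - <<'E'
from h import *; from rig import robot
s=robot.state();print(s["position"])
print(row(s,[.539,.065,.034],toolrot(.01,.2)))
E
```

```text
clock: 2.67
position: [0.5383, 0.0861, 0.121]
tool_rot: [0.697, 0.71, -0.068, 0.071]
wrist_force: [-0.2, -0.5, 0.4]
finger_gap: 0.251
[0.53833938 0.08605542 0.12101287]
{'wx': np.float64(0.004), 'wy': np.float64(-0.002), 'wz': np.float64(0.009), 'tx': np.float64(-0.118), 'ty': np.float64(0.003), 'tz': np.float64(2.982)}
```

```bash
python3 -m jog '[{"wx":0,"wy":0,"wz":0.009,"tx":-0.1,"ty":0,"tz":1.0,"hand":0.5},{"wx":0,"wy":0,"wz":0.009,"tx":-0.1,"ty":0,"tz":1.8,"hand":0.5},{"wx":0,"wy":0,"wz":0.009,"tx":-0.1,"ty":0,"tz":2.4,"hand":0.5},{"wx":0,"wy":0,"wz":0.009,"tx":-0.1,"ty":0,"tz":2.7,"hand":0.5},{"wx":0,"wy":0,"wz":0.009,"tx":-0.1,"ty":0,"tz":2.9,"hand":0.5},{"wx":0,"wy":0,"wz":0.009,"tx":-0.1,"ty":0,"tz":2.98,"hand":0.5},{"wx":0,"wy":0,"wz":0.009,"tx":-0.1,"ty":0,"tz":2.98,"hand":0.5}]'
python3 look.py b side scene wrist
python3 - <<'E'
from h import *; from rig import robot
s=robot.state();print(s["position"],s["wrist_force"])
for y in (.045,.039,0,-.0): print(row(s,[.539,y,.034],toolrot(.01,.2)))
E
```

```text
clock: 3.25
position: [0.538, 0.0646, 0.0327]
tool_rot: [0.7, 0.707, -0.069, 0.071]
wrist_force: [-0.1, 0.5, 0.4]
finger_gap: 0.25
[0.5383267  0.06481293 0.03315237] [ 0.39803081 -1.28306896  1.32995521]
{'wx': np.float64(0.003), 'wy': np.float64(-0.001), 'wz': np.float64(-0.0), 'tx': np.float64(-0.653), 'ty': np.float64(0.016), 'tz': np.float64(0.103)}
{'wx': np.float64(0.003), 'wy': np.float64(-0.001), 'wz': np.float64(-0.0), 'tx': np.float64(-0.849), 'ty': np.float64(0.014), 'tz': np.float64(0.143)}
{'wx': np.float64(0.003), 'wy': np.float64(-0.001), 'wz': np.float64(-0.0), 'tx': np.float64(-2.123), 'ty': np.float64(0.0), 'tz': np.float64(0.4)}
{'wx': np.float64(0.003), 'wy': np.float64(-0.001), 'wz': np.float64(-0.0), 'tx': np.float64(-2.123), 'ty': np.float64(0.0), 'tz': np.float64(0.4)}
```

View pics/side_b.png

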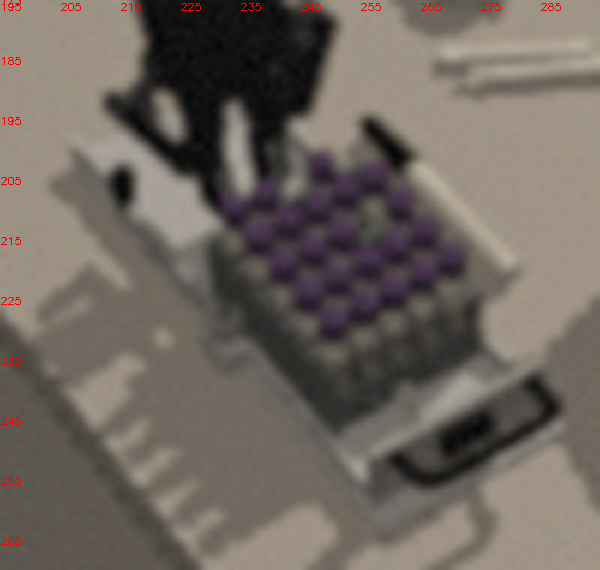

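View pics/scene_b.png

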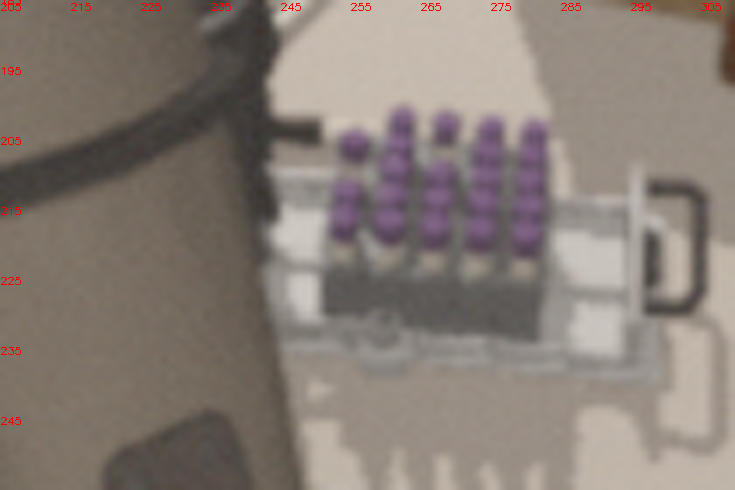

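View pics/wrist_b.png

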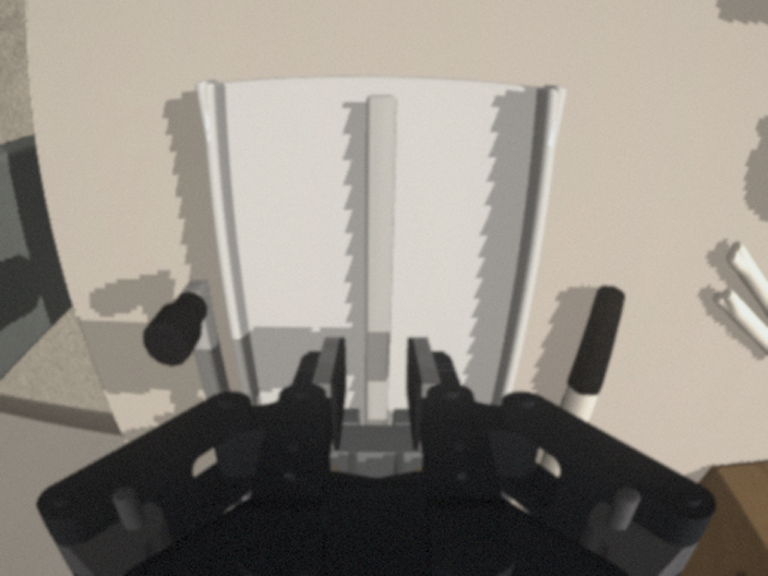

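```bash
python3 -m jog '[{"wx":0,"wy":0,"wz":0,"tx":-0.12,"ty":0.02,"tz":0.02,"hand":0.5},{"wx":0,"wy":0,"wz":0,"tx":-0.24,"ty":0.02,"tz":0.04,"hand":0.5},{"wx":0,"wy":0,"wz":0,"tx":-0.36,"ty":0.02,"tz":0.06,"hand":0.5},{"wx":0,"wy":0,"wz":0,"tx":-0.44,"ty":0.02,"tz":0.08,"hand":0.5},{"wx":0,"wy":0,"wz":0,"tx":-0.5,"ty":0.02,"tz":0.1,"hand":0.5},{"wx":0,"wy":0,"wz":0,"tx":-0.55,"ty":0.02,"tz":0.11,"hand":0.5},{"wx":0,"wy":0,"wz":0,"tx":-0.6,"ty":0.02,"tz":0.12,"hand":0.5},{"wx":0,"wy":0,"wz":0,"tx":-0.65,"ty":0.02,"tz":0.13,"hand":0.5},{"wx":0,"wy":0,"wz":0,"tx":-0.7,"ty":0.02,"tz":0.14,"hand":0.5},{"wx":0,"wy":0,"wz":0,"tx":-0.73,"ty":0.02,"tz":0.145,"hand":0.5},{"wx":0,"wy":0,"wz":0,"tx":-0.76,"ty":0.02,"tz":0.15,"hand":0.5},{"wx":0,"wy":0,"wz":0,"tx":-0.79,"ty":0.02,"tz":0.155,"hand":0.5}]'
```

```text
clock: 4.4
position: [0.5384, 0.0404, 0.0323]
tool_rot: [0.7, 0.707, -0.07, 0.071]
wrist_force: [-0.2, 1.9, -0.2]
finger_gap: 0.251
```

```bash
python3 -m jog '[{"wx":0,"wy":0,"wz":0,"tx":-0.03,"ty":0,"tz":0.005,"hand":0.5},{"wx":0,"wy":0,"wz":0,"tx":-0.07,"ty":0,"tz":0.012,"hand":0.5},{"wx":0,"wy":0,"wz":0,"tx":-0.11,"ty":0,"tz":0.02,"hand":0.5},{"wx":0,"wy":0,"wz":0,"tx":-0.15,"ty":0,"tz":0.028,"hand":0.5},{"wx":0,"wy":0,"wz":0,"tx":-0.19,"ty":0,"tz":0.036,"hand":0.5},{"wx":0,"wy":0,"wz":0,"tx":-0.23,"ty":0,"tz":0.044,"hand":0.5},{"wx":0,"wy":0,"wz":0,"tx":-0.27,"ty":0,"tz":0.052,"hand":0.5},{"wx":0,"wy":0,"wz":0,"tx":-0.31,"ty":0,"tz":0.06,"hand":0.5},{"wx":0,"wy":0,"wz":0,"tx":-0.35,"ty":0,"tz":0.068,"hand":0.5},{"wx":0,"wy":0,"wz":0,"tx":-0.39,"ty":0,"tz":0.076,"hand":0.5},{"wx":0,"wy":0,"wz":0,"tx":-0.43,"ty":0,"tz":0.084,"hand":0.5},{"wx":0,"wy":0,"wz":0,"tx":-0.47,"ty":0,"tz":0.092,"hand":0.5}]'
python3 look.py c side scene
```

```text
clock: 5.4
position: [0.5385, 0.0256, 0.0324]
tool_rot: [0.7, 0.707, -0.07, 0.071]
wrist_force: [-0.7, 2.5, -1.8]
finger_gap: 0.249
```

View pics/side_c.png

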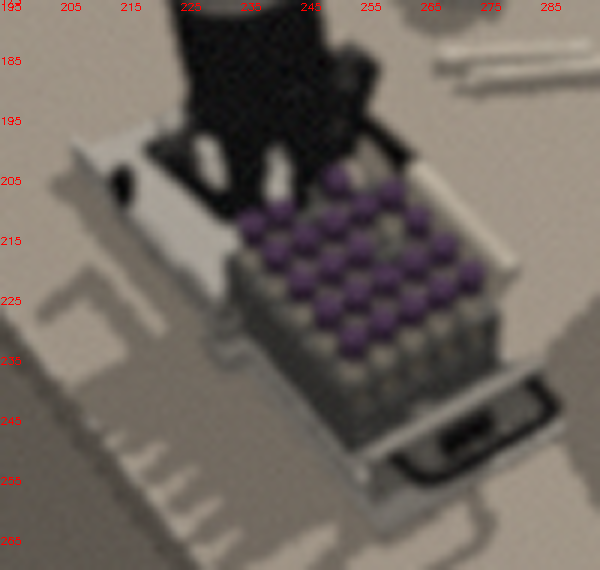

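View pics/scene_c.png

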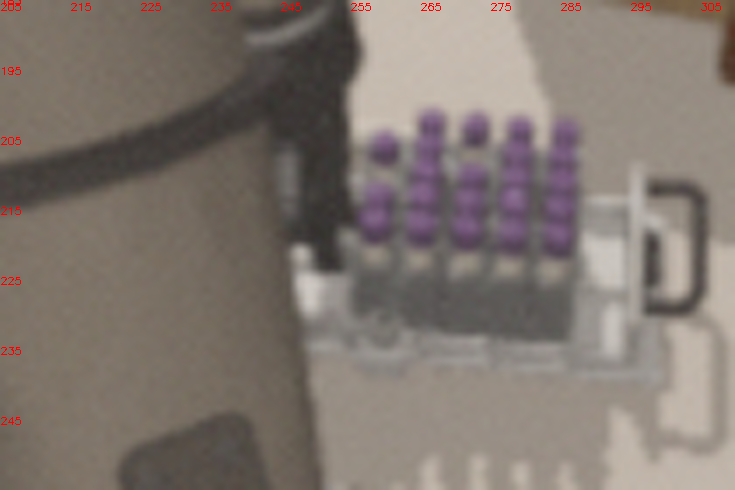

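```bash
python3 -m jog '[{"wx":0,"wy":0,"wz":0,"tx":-0.04,"ty":0,"tz":0.008,"hand":0.5},{"wx":0,"wy":0,"wz":0,"tx":-0.08,"ty":0,"tz":0.016,"hand":0.5},{"wx":0,"wy":0,"wz":0,"tx":-0.12,"ty":0,"tz":0.024,"hand":0.5},{"wx":0,"wy":0,"wz":0,"tx":-0.16,"ty":0,"tz":0.032,"hand":0.5},{"wx":0,"wy":0,"wz":0,"tx":-0.2,"ty":0,"tz":0.04,"hand":0.5},{"wx":0,"wy":0,"wz":0,"tx":-0.24,"ty":0,"tz":0.048,"hand":0.5},{"wx":0,"wy":0,"wz":0,"tx":-0.28,"ty":0,"tz":0.056,"hand":0.5},{"wx":0,"wy":0,"wz":0,"tx":-0.32,"ty":0,"tz":0.064,"hand":0.5},{"wx":0,"wy":0,"wz":0,"tx":-0.36,"ty":0,"tz":0.072,"hand":0.5},{"wx":0,"wy":0,"wz":0,"tx":-0.4,"ty":0,"tz":0.08,"hand":0.5},{"wx":0,"wy":0,"wz":0,"tx":-0.44,"ty":0,"tz":0.088,"hand":0.5},{"wx":0,"wy":0,"wz":0,"tx":-0.48,"ty":0,"tz":0.096,"hand":0.5}]'
```

```text
clock: 6.5
position: [0.5387, 0.011, 0.0325]
tool_rot: [0.7, 0.707, -0.07, 0.071]
wrist_force: [-0.2, 2.6, -1.3]
finger_gap: 0.248
```

Remaining ≈ 11 mm; slower, 0.6–0.9 mm per row.

```bash
python3 -m jog '[{"wx":0,"wy":0,"wz":0,"tx":-0.03,"ty":0,"tz":0.006,"hand":0.5},{"wx":0,"wy":0,"wz":0,"tx":-0.06,"ty":0,"tz":0.012,"hand":0.5},{"wx":0,"wy":0,"wz":0,"tx":-0.09,"ty":0,"tz":0.018,"hand":0.5},{"wx":0,"wy":0,"wz":0,"tx":-0.12,"ty":0,"tz":0.024,"hand":0.5},{"wx":0,"wy":0,"wz":0,"tx":-0.14,"ty":0,"tz":0.028,"hand":0.5},{"wx":0,"wy":0,"wz":0,"tx":-0.16,"ty":0,"tz":0.032,"hand":0.5},{"wx":0,"wy":0,"wz":0,"tx":-0.18,"ty":0,"tz":0.036,"hand":0.5},{"wx":0,"wy":0,"wz":0,"tx":-0.2,"ty":0,"tz":0.04,"hand":0.5},{"wx":0,"wy":0,"wz":0,"tx":-0.22,"ty":0,"tz":0.044,"hand":0.5}]'
```

```text
clock: 7.25
position: [0.5387, 0.0044, 0.0325]
tool_rot: [0.7, 0.707, -0.07, 0.071]
wrist_force: [0.9, 2.7, -0.6]
finger_gap: 0.249
```

```bash
python3 -m jog '[{"wx":0,"wy":0,"wz":0,"tx":-0.02,"ty":0,"tz":0.004,"hand":0.5},{"wx":0,"wy":0,"wz":0,"tx":-0.04,"ty":0,"tz":0.008,"hand":0.5},{"wx":0,"wy":0,"wz":0,"tx":-0.06,"ty":0,"tz":0.012,"hand":0.5},{"wx":0,"wy":0,"wz":0,"tx":-0.08,"ty":0,"tz":0.016,"hand":0.5},{"wx":0,"wy":0,"wz":0,"tx":-0.1,"ty":0,"tz":0.02,"hand":0.5}]'
```

```text
clock: 7.67
position: [0.5388, 0.0012, 0.0325]
tool_rot: [0.7, 0.707, -0.07, 0.071]
wrist_force: [-0.1, 2.3, -1.5]
finger_gap: 0.253
```

```bash
python3 look.py d side scene
```

```text
(no output)
```

View pics/side_d.png

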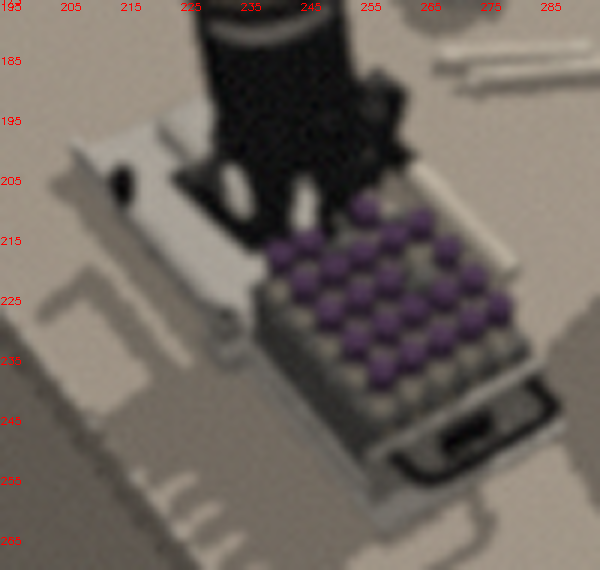

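View pics/scene_d.png

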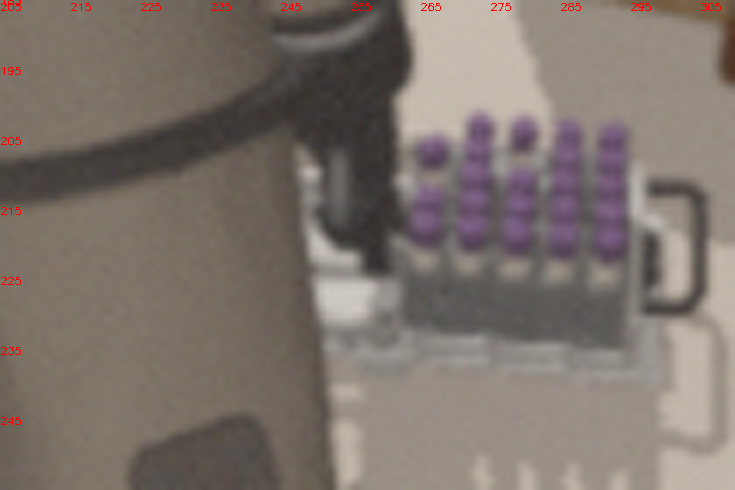

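Rack 1's near face (column ≈293) is nearly at the plate (≈294). Not yet in force contact; creep on at 0.45 mm per row.

```bash
python3 -m jog '[{"wx":0,"wy":0,"wz":0,"tx":-0.015,"ty":0,"tz":0.003,"hand":0.5},{"wx":0,"wy":0,"wz":0,"tx":-0.03,"ty":0,"tz":0.006,"hand":0.5},{"wx":0,"wy":0,"wz":0,"tx":-0.045,"ty":0,"tz":0.009,"hand":0.5},{"wx":0,"wy":0,"wz":0,"tx":-0.06,"ty":0,"tz":0.012,"hand":0.5}]'
```

```text
clock: 8.1
position: [0.5388, -0.0004, 0.0325]
tool_rot: [0.7, 0.707, -0.07, 0.071]
wrist_force: [0.0, 3.8, -2.0]
finger_gap: 0.247
```

```bash
python3 -m jog '[{"wx":0,"wy":0,"wz":0,"tx":-0.015,"ty":0,"tz":0.003,"hand":0.5},{"wx":0,"wy":0,"wz":0,"tx":-0.03,"ty":0,"tz":0.006,"hand":0.5},{"wx":0,"wy":0,"wz":0,"tx":-0.03,"ty":0,"tz":0.006,"hand":0.5}]'
```

```text
clock: 8.35
position: [0.5392, -0.0006, 0.0325]
tool_rot: [0.7, 0.707, -0.069, 0.071]
wrist_force: [0.4, 4.6, -1.6]
finger_gap: 0.248
```

```bash
python3 -m jog '[{"wx":0,"wy":0,"wz":0,"tx":-0.03,"ty":0,"tz":0.006,"hand":0.5},{"wx":0,"wy":0,"wz":0,"tx":-0.06,"ty":0,"tz":0.012,"hand":0.5},{"wx":0,"wy":0,"wz":0,"tx":-0.08,"ty":0,"tz":0.016,"hand":0.5},{"wx":0,"wy":0,"wz":0,"tx":-0.08,"ty":0,"tz":0.016,"hand":0.5}]'
```

```text
clock: 8.68
position: [0.5397, -0.001, 0.0325]
tool_rot: [0.699, 0.708, -0.068, 0.071]
wrist_force: [0.3, 9.8, 0.1]
finger_gap: 0.253
```

```bash
python3 -m jog '[{"wx":0,"wy":0,"wz":0,"tx":0.1,"ty":0,"tz":-0.02,"hand":0.5},{"wx":0,"wy":0,"wz":0,"tx":0.3,"ty":0,"tz":-0.06,"hand":0.5},{"wx":0,"wy":0,"wz":0,"tx":0.7,"ty":0,"tz":-0.14,"hand":0.5},{"wx":0,"wy":0,"wz":0,"tx":1.2,"ty":0,"tz":-0.5,"hand":0.5},{"wx":0,"wy":0,"wz":0,"tx":1.5,"ty":0,"tz":-1.5,"hand":0.5},{"wx":0,"wy":0,"wz":0,"tx":1.5,"ty":0,"tz":-2.5,"hand":0.5},{"wx":0,"wy":0,"wz":0,"tx":1.5,"ty":0,"tz":-3.5,"hand":1},{"wx":0,"wy":0,"wz":0,"tx":1.5,"ty":0,"tz":-3.5,"hand":1}]'
python3 look.py e wrist side
python3 - <<'E'
from h import *; from rig import robot
s=robot.state();print(s["position"],s["qpos"].round(2),s["wrist_force"])
print(row(s,[.44,.055,.15],toolrot(.01+1.57-.04,.1)))
E
```

```text
clock: 9.35
position: [0.5412, 0.0634, 0.1312]
tool_rot: [0.7, 0.707, -0.066, 0.073]
wrist_force: [0.5, -0.5, -0.0]
finger_gap: 0.003
[0.53875093 0.06186247 0.1274918 ] [-0.69  0.46  0.45  1.99 -0.    0.78 -0.26] [-0.73805054  0.17250084  0.36353329]
{'wx': np.float64(-0.226), 'wy': np.float64(0.081), 'wz': np.float64(-1.513), 'tx': np.float64(-0.34), 'ty': np.float64(-3.292), 'tz': np.float64(-0.707)}
```

View pics/wrist_e.png

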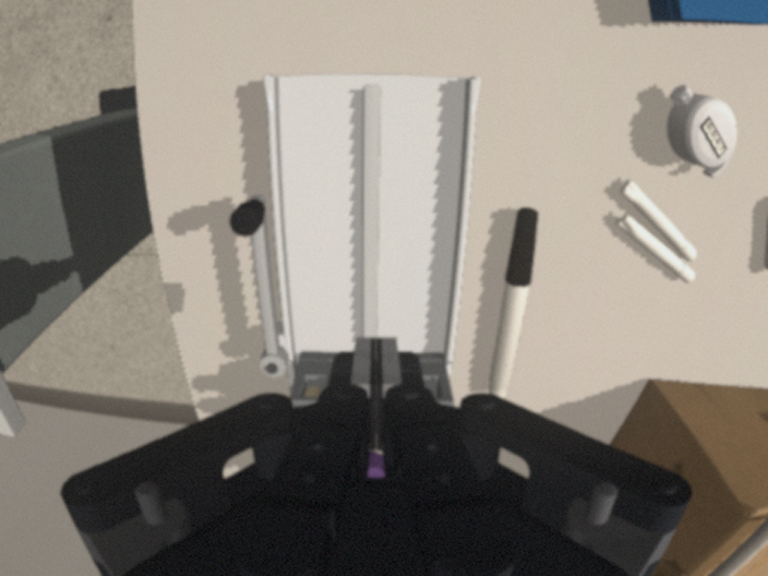

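View pics/side_e.png

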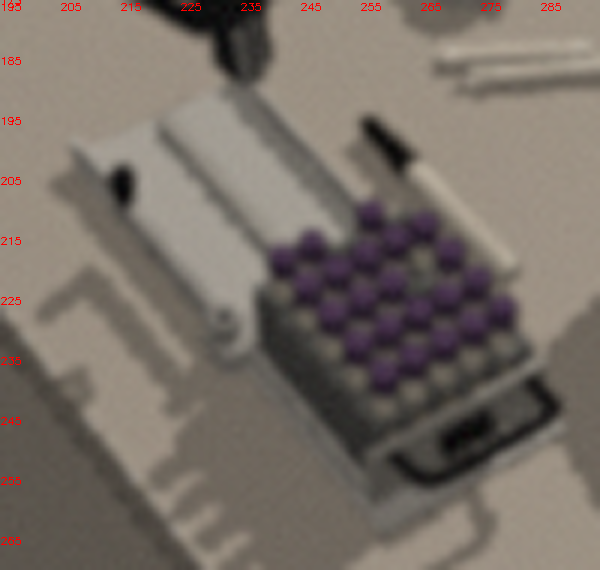

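Run:
```python
from h import *
for n,px,z in [("pin",(273,366),.036),("pinlo",(273,366),.030),("knob",(246,219),.054),("arm1",(258,240),.032),("arm2",(269,330),.032),("rear base",(320,354),.006),("endnear",(268,78),.018),("endfar",(476,78),.018),("rail",(372,86),.012)]: print(n,wray("e",px,z).round(4))
```

```text
pin [ 0.4826 -0.0052  0.036 ]
pinlo [ 0.481  -0.0098  0.03  ]
knob [0.4827 0.0917 0.054 ]
arm1 [0.4815 0.0728 0.032 ]
arm2 [0.4821 0.0177 0.032 ]
rear base [ 0.5073 -0.0171  0.006 ]
endnear [0.4883 0.1549 0.018 ]
endfar [0.5918 0.1559 0.018 ]
rail [0.5401 0.1493 0.012 ]
```

Run:
```python
from h import *; from rig import robot
s=robot.state();print(s["position"])
print(row(s,[.445,.0525,.13],toolrot(1.57,.1)))
```

```text
[0.53875093 0.06186247 0.1274918 ]
{'wx': np.float64(-0.23), 'wy': np.float64(0.081), 'wz': np.float64(-1.543), 'tx': np.float64(-0.291), 'ty': np.float64(-3.128), 'tz': np.float64(-0.036)}
```

```bash
python3 -m jog '[{"wx":-0.23,"wy":0.08,"wz":-1.54,"tx":-0.29,"ty":-3.13,"tz":-0.1,"hand":1},{"wx":-0.23,"wy":0.08,"wz":-1.54,"tx":-0.29,"ty":-3.13,"tz":-0.1,"hand":1},{"wx":-0.23,"wy":0.08,"wz":-1.54,"tx":-0.29,"ty":-3.13,"tz":-0.1,"hand":1},{"wx":-0.23,"wy":0.08,"wz":-1.54,"tx":-0.29,"ty":-3.13,"tz":-0.1,"hand":1},{"wx":-0.23,"wy":0.08,"wz":-1.54,"tx":-0.29,"ty":-3.13,"tz":-0.1,"hand":1},{"wx":-0.23,"wy":0.08,"wz":-1.54,"tx":-0.29,"ty":-3.13,"tz":-0.1,"hand":1},{"wx":-0.23,"wy":0.08,"wz":-1.54,"tx":-0.29,"ty":-3.13,"tz":-0.1,"hand":1},{"wx":-0.23,"wy":0.08,"wz":-1.54,"tx":-0.29,"ty":-3.13,"tz":-0.1,"hand":1},{"wx":-0.23,"wy":0.08,"wz":-1.54,"tx":-0.29,"ty":-3.13,"tz":-0.1,"hand":1},{"wx":-0.23,"wy":0.08,"wz":-1.54,"tx":-0.29,"ty":-3.13,"tz":-0.1,"hand":1},{"wx":-0.23,"wy":0.08,"wz":-1.54,"tx":-0.29,"ty":-3.13,"tz":-0.1,"hand":1},{"wx":-0.23,"wy":0.08,"wz":-1.54,"tx":-0.29,"ty":-3.13,"tz":-0.1,"hand":1}]'
```

```text
clock: 10.45
position: [0.443, 0.0516, 0.1298]
tool_rot: [0.029, 0.998, -0.004, 0.049]
wrist_force: [-0.3, -0.1, 0.1]
finger_gap: -0.002
```

Run:
```python
from h import *; from rig import robot
s=robot.state();print(s["position"],Ro.from_quat(s["tool_rot"]).as_matrix().round(3),s["qpos"].round(2))
print(row(s,[.445,.0525,.036],toolrot(1.57,.1)))
```

```text
[0.44300757 0.05163019 0.12979504] [[-0.994  0.058  0.098]
 [ 0.057  0.998 -0.01 ]
 [-0.099 -0.005 -0.995]] [-0.37  0.23  0.09  2.26  0.03  0.56  1.21]
{'wx': np.float64(-0.01), 'wy': np.float64(-0.001), 'wz': np.float64(-0.056), 'tx': np.float64(0.244), 'ty': np.float64(0.047), 'tz': np.float64(3.117)}
```

```bash
python3 -m jog '[{"wx":-0.01,"wy":0,"wz":-0.056,"tx":0.1,"ty":0.05,"tz":1.0,"hand":1},{"wx":-0.01,"wy":0,"wz":-0.056,"tx":0.2,"ty":0.05,"tz":2.0,"hand":1},{"wx":-0.01,"wy":0,"wz":-0.056,"tx":0.24,"ty":0.05,"tz":2.6,"hand":1},{"wx":-0.01,"wy":0,"wz":-0.056,"tx":0.24,"ty":0.05,"tz":2.9,"hand":1},{"wx":-0.01,"wy":0,"wz":-0.056,"tx":0.24,"ty":0.05,"tz":3.1,"hand":1},{"wx":-0.01,"wy":0,"wz":-0.056,"tx":0.24,"ty":0.05,"tz":3.1,"hand":1}]'
python3 look.py f wrist side
python3 - <<'E'
from h import *; from rig import robot
s=robot.state();print(s["position"],s["wrist_force"])
pin=np.array([.482,-.0075])
for a in np.arange(1.57,-.01,-.1):
    pass
def pose(a,extra,r=.06,z=.036):
    u=np.array([np.cos(a),np.sin(a)]); n=np.array([-np.sin(a),np.cos(a)])
    p=pin+u*r+n*(.0035+.0124+extra); return [*p,z],toolrot(a,.1)
print(row(s,*pose(1.57,0)))
for a in (1.45,1.3,1.15,1.0): print(a,row(s,*pose(a,0)))
E
```

```text
clock: 10.95
position: [0.4459, 0.0529, 0.0367]
tool_rot: [0.003, 0.999, -0.0, 0.049]
wrist_force: [0.3, -0.5, 0.6]
finger_gap: -0.002
[0.4469483  0.05322917 0.03818862] [-0.57925632 -0.45742659  0.60161604]
{'wx': np.float64(-0.0), 'wy': np.float64(0.002), 'wz': np.float64(-0.006), 'tx': np.float64(-0.629), 'ty': np.float64(-0.02), 'tz': np.float64(0.138)}
1.45 {'wx': np.float64(0.012), 'wy': np.float64(0.002), 'wz': np.float64(0.114), 'tx': np.float64(-0.871), 'ty': np.float64(0.031), 'tz': np.float64(0.162)}
1.3 {'wx': np.float64(0.027), 'wy': np.float64(0.002), 'wz': np.float64(0.263), 'tx': np.float64(-1.179), 'ty': np.float64(0.052), 'tz': np.float64(0.194)}
1.15 {'wx': np.float64(0.042), 'wy': np.float64(0.002), 'wz': np.float64(0.412), 'tx': np.float64(-1.486), 'ty': np.float64(0.027), 'tz': np.float64(0.225)}
1.0 {'wx': np.float64(0.057), 'wy': np.float64(0.002), 'wz': np.float64(0.561), 'tx': np.float64(-1.787), 'ty': np.float64(-0.043), 'tz': np.float64(0.256)}
```

View pics/wrist_f.png

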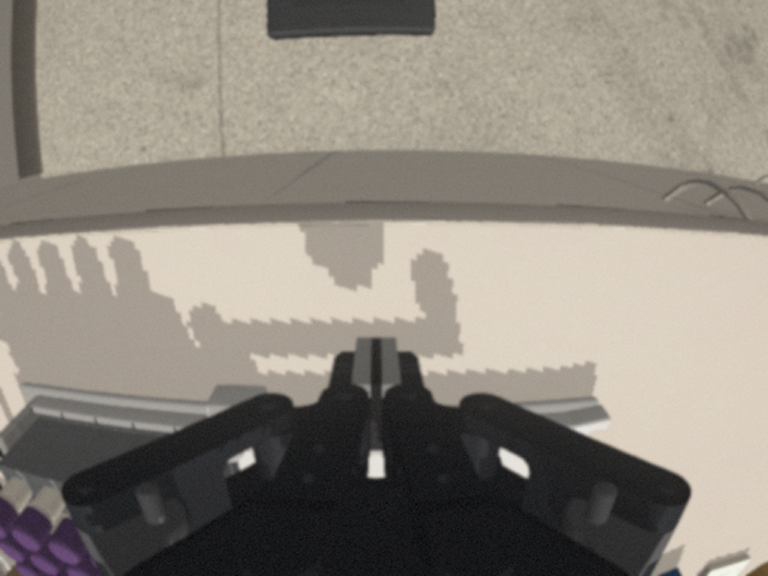

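View pics/side_f.png

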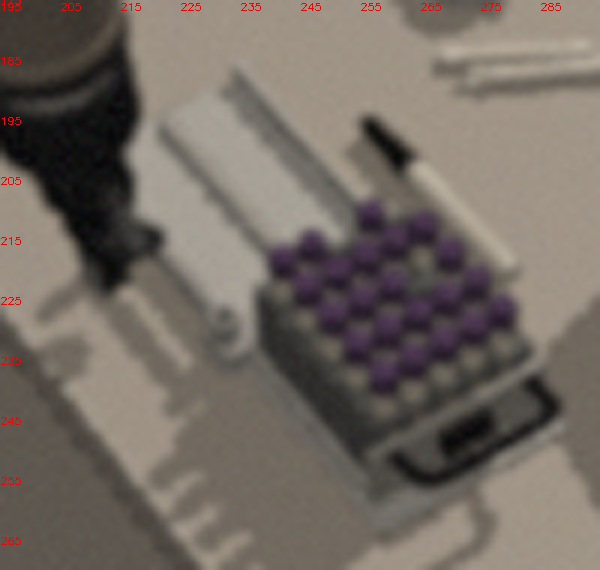

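```bash
python3 -m jog '[{"wx":0,"wy":0,"wz":0,"tx":-0.3,"ty":-0.01,"tz":0.04,"hand":1},{"wx":0,"wy":0,"wz":0,"tx":-0.55,"ty":-0.02,"tz":0.07,"hand":1},{"wx":0,"wy":0,"wz":0,"tx":-0.65,"ty":-0.02,"tz":0.08,"hand":1},{"wx":0.006,"wy":0,"wz":0.06,"tx":-0.76,"ty":0.01,"tz":0.09,"hand":1},{"wx":0.012,"wy":0,"wz":0.114,"tx":-0.87,"ty":0.03,"tz":0.1,"hand":1},{"wx":0.02,"wy":0,"wz":0.19,"tx":-1.02,"ty":0.04,"tz":0.12,"hand":1},{"wx":0.027,"wy":0,"wz":0.263,"tx":-1.18,"ty":0.05,"tz":0.13,"hand":1},{"wx":0.035,"wy":0,"wz":0.338,"tx":-1.33,"ty":0.04,"tz":0.15,"hand":1},{"wx":0.042,"wy":0,"wz":0.412,"tx":-1.49,"ty":0.03,"tz":0.16,"hand":1},{"wx":0.05,"wy":0,"wz":0.487,"tx":-1.64,"ty":0,"tz":0.18,"hand":1},{"wx":0.057,"wy":0,"wz":0.561,"tx":-1.79,"ty":-0.04,"tz":0.19,"hand":1}]'
python3 look.py g side scene
cat >> h.py <<'E'
pin=np.array([.482,-.0075])
def pose(a,extra=0,r=.06,z=.036):
    u=np.array([np.cos(a),np.sin(a)]); n=np.array([-np.sin(a),np.cos(a)])
    p=pin+u*r+n*(.0035+.0124+extra); return [*p,z],toolrot(a,.1)
E
python3 - <<'E'
from h import *; from rig import robot
s=robot.state();print(s["position"],s["wrist_force"])
for a in (1.,.85,.7,.55,.4,.25): print(a,pose(a)[0],{k:float(v) for k,v in row(s,*pose(a)).items()})
E
```

```text
clock: 11.97
position: [0.5011, 0.0518, 0.0379]
tool_rot: [0.283, 0.958, -0.014, 0.049]
wrist_force: [-0.8, 0.2, -0.4]
finger_gap: 0.002
[0.50195024 0.05197741 0.03803513] [-0.35651205  0.13241372 -0.37124423]
1.0 [np.float64(0.5010387496936428), np.float64(0.05157906575177722), 0.036] {'wx': 0.001, 'wy': 0.003, 'wz': -0.0, 'tx': 0.025, 'ty': -0.028, 'tz': 0.066}
0.85 [np.float64(0.5096536303113683), np.float64(0.04807055632798878), 0.036] {'wx': 0.016, 'wy': 0.002, 'wz': 0.149, 'tx': -0.278, 'ty': 0.029, 'tz': 0.097}
0.7 [np.float64(0.51764747000999), np.float64(0.043314052012084825), 0.036] {'wx': 0.032, 'wy': 0.002, 'wz': 0.298, 'tx': -0.586, 'ty': 0.04, 'tz': 0.129}
0.55 [np.float64(0.5248407443835729), np.float64(0.03741637363658569), 0.036] {'wx': 0.047, 'wy': 0.002, 'wz': 0.448, 'tx': -0.893, 'ty': 0.004, 'tz': 0.16}
0.4 [np.float64(0.5310719079974655), np.float64(0.030509970343164904), 0.036] {'wx': 0.062, 'wy': 0.002, 'wz': 0.597, 'tx': -1.19, 'ty': -0.078, 'tz': 0.191}
0.25 [np.float64(0.5362010223504917), np.float64(0.02274994506047063), 0.036] {'wx': 0.077, 'wy': 0.002, 'wz': 0.746, 'tx': -1.472, 'ty': -0.203, 'tz': 0.219}
```

View pics/side_g.png

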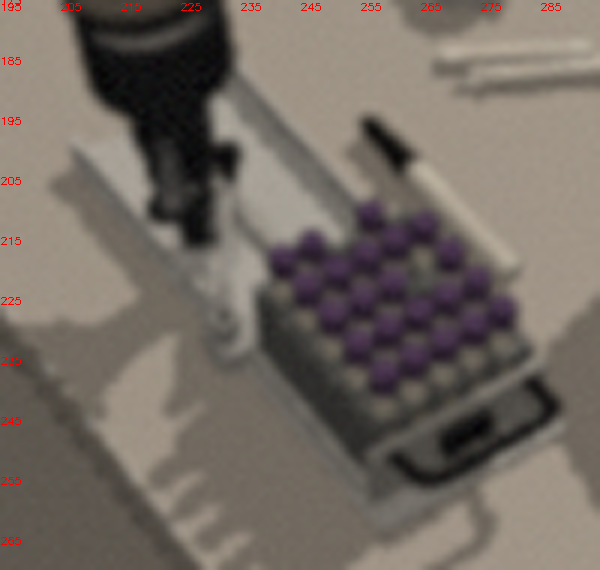

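View pics/scene_g.png

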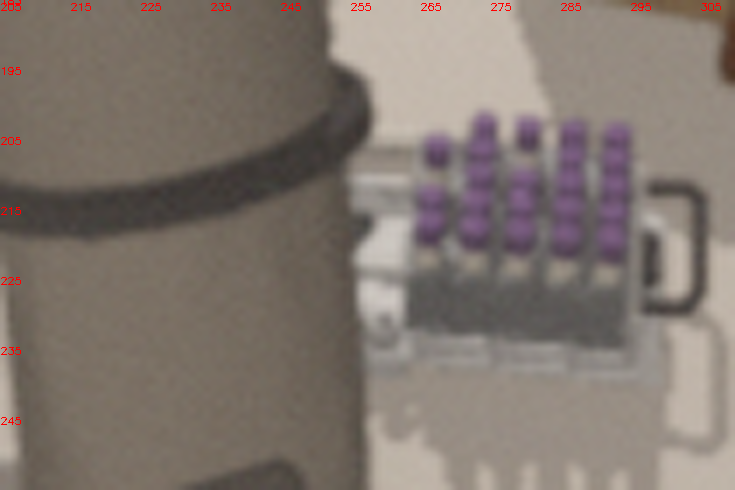

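```bash
python3 -m jog '[{"wx":0.008,"wy":0,"wz":0.075,"tx":-0.13,"ty":0.01,"tz":0.03,"hand":1},{"wx":0.016,"wy":0,"wz":0.149,"tx":-0.28,"ty":0.03,"tz":0.06,"hand":1},{"wx":0.024,"wy":0,"wz":0.224,"tx":-0.43,"ty":0.04,"tz":0.09,"hand":1},{"wx":0.032,"wy":0,"wz":0.298,"tx":-0.59,"ty":0.04,"tz":0.12,"hand":1},{"wx":0.04,"wy":0,"wz":0.373,"tx":-0.74,"ty":0.03,"tz":0.14,"hand":1},{"wx":0.047,"wy":0,"wz":0.448,"tx":-0.89,"ty":0,"tz":0.15,"hand":1},{"wx":0.055,"wy":0,"wz":0.522,"tx":-1.04,"ty":-0.03,"tz":0.17,"hand":1},{"wx":0.062,"wy":0,"wz":0.597,"tx":-1.19,"ty":-0.08,"tz":0.19,"hand":1},{"wx":0.07,"wy":0,"wz":0.672,"tx":-1.33,"ty":-0.14,"tz":0.2,"hand":1},{"wx":0.077,"wy":0,"wz":0.746,"tx":-1.47,"ty":-0.2,"tz":0.22,"hand":1}]'
python3 look.py h side scene
python3 - <<'E'
from h import *; from rig import robot
s=robot.state();print(s["position"],s["wrist_force"])
for a in (.25,.18,.1,.05,.01,-.03): print(a,{k:float(v) for k,v in row(s,*pose(a)).items()})
E
```

```text
clock: 12.9
position: [0.5351, 0.0229, 0.0357]
tool_rot: [0.613, 0.789, -0.031, 0.039]
wrist_force: [-1.1, 0.8, 0.6]
finger_gap: -0.002
[0.53547956 0.02226614 0.03568017] [ 0.38707949 -0.56055087  1.07296318]
0.25 {'wx': -0.0, 'wy': 0.002, 'wz': 0.001, 'tx': 0.009, 'ty': 0.027, 'tz': -0.012}
0.18 {'wx': 0.007, 'wy': 0.002, 'wz': 0.071, 'tx': -0.132, 'ty': 0.059, 'tz': 0.003}
0.1 {'wx': 0.015, 'wy': 0.002, 'wz': 0.151, 'tx': -0.295, 'ty': 0.084, 'tz': 0.019}
0.05 {'wx': 0.02, 'wy': 0.002, 'wz': 0.2, 'tx': -0.397, 'ty': 0.092, 'tz': 0.03}
0.01 {'wx': 0.024, 'wy': 0.002, 'wz': 0.24, 'tx': -0.48, 'ty': 0.095, 'tz': 0.038}
-0.03 {'wx': 0.028, 'wy': 0.002, 'wz': 0.28, 'tx': -0.562, 'ty': 0.095, 'tz': 0.047}
```

View pics/side_h.png

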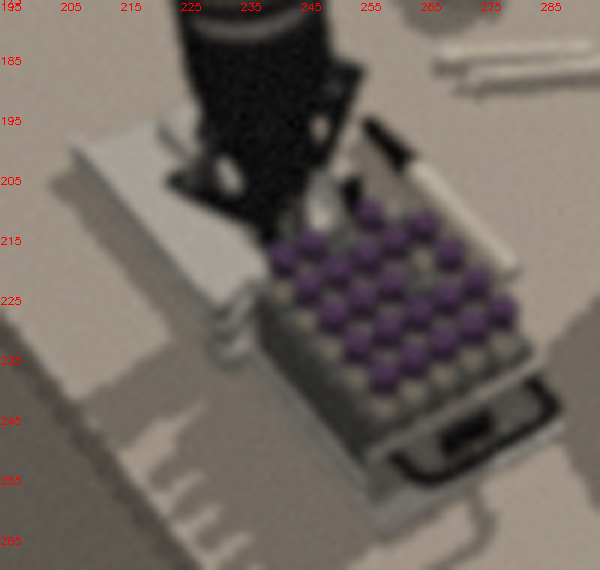

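```bash
python3 -m jog '[{"wx":0.007,"wy":0,"wz":0.071,"tx":-0.13,"ty":0.06,"tz":0,"hand":1},{"wx":0.011,"wy":0,"wz":0.11,"tx":-0.21,"ty":0.07,"tz":0.01,"hand":1},{"wx":0.015,"wy":0,"wz":0.151,"tx":-0.29,"ty":0.08,"tz":0.02,"hand":1},{"wx":0.018,"wy":0,"wz":0.18,"tx":-0.35,"ty":0.09,"tz":0.025,"hand":1},{"wx":0.02,"wy":0,"wz":0.21,"tx":-0.4,"ty":0.09,"tz":0.03,"hand":1},{"wx":0.022,"wy":0,"wz":0.23,"tx":-0.44,"ty":0.09,"tz":0.035,"hand":1},{"wx":0.024,"wy":0,"wz":0.24,"tx":-0.47,"ty":0.09,"tz":0.04,"hand":1},{"wx":0.024,"wy":0,"wz":0.24,"tx":-0.47,"ty":0.09,"tz":0.04,"hand":1}]'
```

```text
clock: 13.67
position: [0.5411, 0.0094, 0.0358]
tool_rot: [0.703, 0.709, -0.036, 0.036]
wrist_force: [0.1, 0.8, 0.3]
finger_gap: -0.003
```

```bash
python3 -m jog '[{"wx":0,"wy":0,"wz":0,"tx":-0.03,"ty":0,"tz":0.003,"hand":1},{"wx":0,"wy":0,"wz":0,"tx":-0.06,"ty":0,"tz":0.006,"hand":1},{"wx":0,"wy":0,"wz":0,"tx":-0.08,"ty":0,"tz":0.008,"hand":1},{"wx":0,"wy":0,"wz":0,"tx":-0.08,"ty":0,"tz":0.008,"hand":1}]'
```

```text
clock: 14.0
position: [0.5411, 0.009, 0.0357]
tool_rot: [0.702, 0.71, -0.035, 0.035]
wrist_force: [0.5, 5.3, 2.4]
finger_gap: -0.003
```

```bash
python3 -m jog '[{"wx":0,"wy":0,"wz":0,"tx":-0.04,"ty":0,"tz":0.003,"hand":1},{"wx":0,"wy":0,"wz":0,"tx":-0.06,"ty":0,"tz":0.006,"hand":1},{"wx":0,"wy":0,"wz":0,"tx":-0.06,"ty":0,"tz":0.006,"hand":1}]'
```

```text
clock: 14.25
position: [0.5412, 0.0088, 0.0357]
tool_rot: [0.702, 0.711, -0.035, 0.034]
wrist_force: [-2.3, 11.0, 4.1]
finger_gap: -0.005
```

```bash
python3 -m jog '[{"wx":0,"wy":0,"wz":0,"tx":0.2,"ty":0,"tz":-0.02,"hand":1},{"wx":0,"wy":0,"wz":0,"tx":0.6,"ty":0,"tz":-0.06,"hand":1},{"wx":0,"wy":0,"wz":0,"tx":1.2,"ty":0,"tz":-0.3,"hand":1},{"wx":0,"wy":0,"wz":0,"tx":2.0,"ty":0,"tz":-1,"hand":1},{"wx":0,"wy":0,"wz":0,"tx":2.5,"ty":0,"tz":-2,"hand":1},{"wx":0,"wy":0,"wz":0,"tx":3.2,"ty":0,"tz":-3.2,"hand":1},{"wx":0,"wy":0,"wz":0,"tx":4,"ty":0,"tz":-4.2,"hand":1},{"wx":0,"wy":0,"wz":0,"tx":4,"ty":0,"tz":-4.5,"hand":1},{"wx":0,"wy":0,"wz":0,"tx":4,"ty":0,"tz":-4.5,"hand":1},{"wx":0,"wy":0,"wz":0,"tx":4,"ty":0,"tz":-4.5,"hand":1}]'
python3 look.py i side scene wrist
python3 - <<'E'
import cv2
a=cv2.imread("pics/wrist_i_raw.png")[180:340,160:330]
cv2.imwrite("pics/wi2.png",cv2.resize(a,None,fx=3.6,fy=3.6,interpolation=cv2.INTER_CUBIC))
E
```

```text
clock: 15.08
position: [0.5395, 0.1381, 0.1576]
tool_rot: [0.703, 0.71, -0.036, 0.036]
wrist_force: [-0.8, -0.3, 0.5]
finger_gap: -0.001
```

View pics/wi2.png

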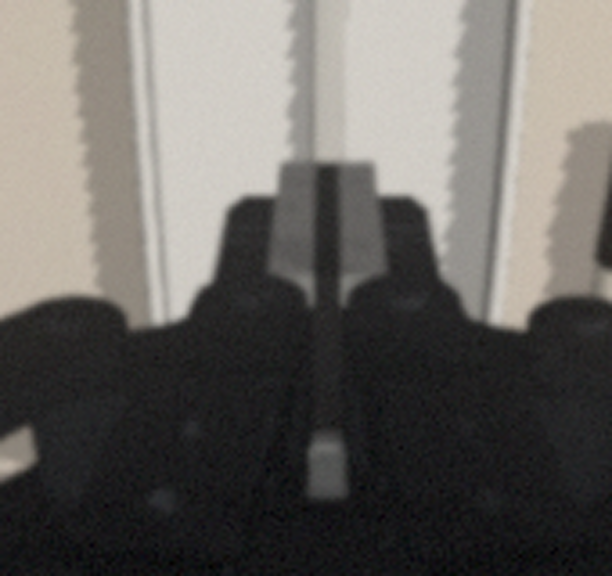

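View pics/side_i.png

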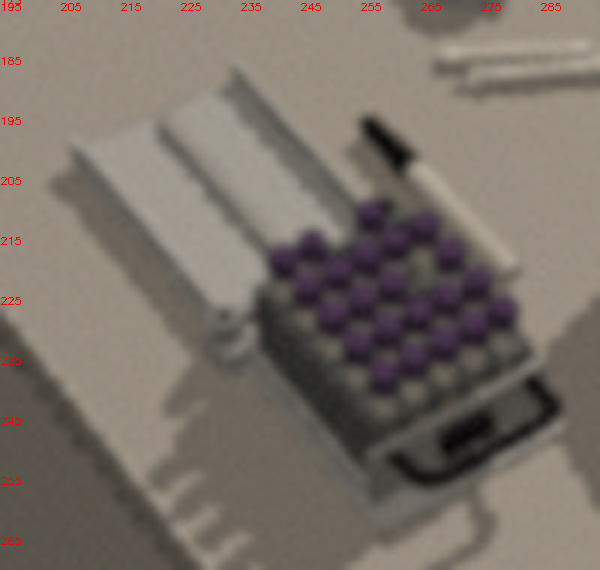

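View pics/wrist_i.png

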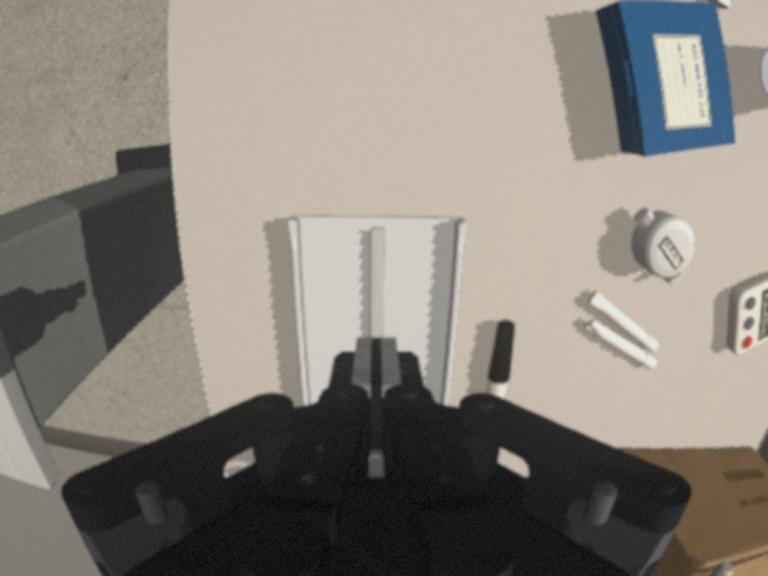

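View pics/scene_i.png

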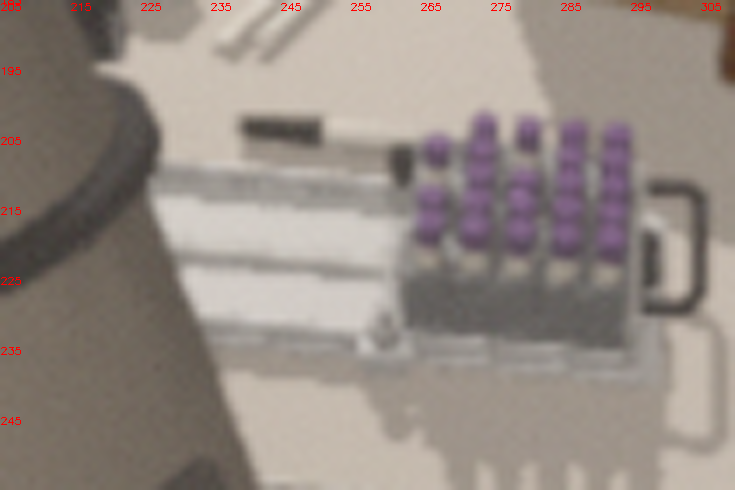

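```bash
python3 -m jog '[{"wx":0,"wy":0,"wz":0,"tx":0,"ty":0,"tz":-1.2,"hand":1},{"wx":0,"wy":0,"wz":0,"tx":0,"ty":0,"tz":-2.4,"hand":1},{"wx":0,"wy":0.1,"wz":0,"tx":-0.5,"ty":0,"tz":-3.2,"hand":1},{"wx":0,"wy":0.1,"wz":0,"tx":-1.7,"ty":0,"tz":-3.2,"hand":1},{"wx":0,"wy":0.1,"wz":0,"tx":-3,"ty":0,"tz":-3.2,"hand":1},{"wx":0,"wy":0.1,"wz":0,"tx":-4.3,"ty":0,"tz":-3.2,"hand":1},{"wx":0,"wy":0.1,"wz":0,"tx":-5.6,"ty":0,"tz":-3.2,"hand":1},{"wx":0,"wy":0.1,"wz":0,"tx":-6.9,"ty":0,"tz":-3.2,"hand":1},{"wx":0,"wy":0.1,"wz":0,"tx":-8,"ty":0,"tz":-3.2,"hand":1},{"wx":0,"wy":0.1,"wz":0,"tx":-8,"ty":0,"tz":-3.2,"hand":1}]'
python3 look.py j wrist
```

```text
clock: 16.07
position: [0.5402, -0.1003, 0.278]
tool_rot: [0.708, 0.706, -0.002, 0.002]
wrist_force: [0.7, -0.5, 0.3]
finger_gap: -0.002
```

View pics/wrist_j.png

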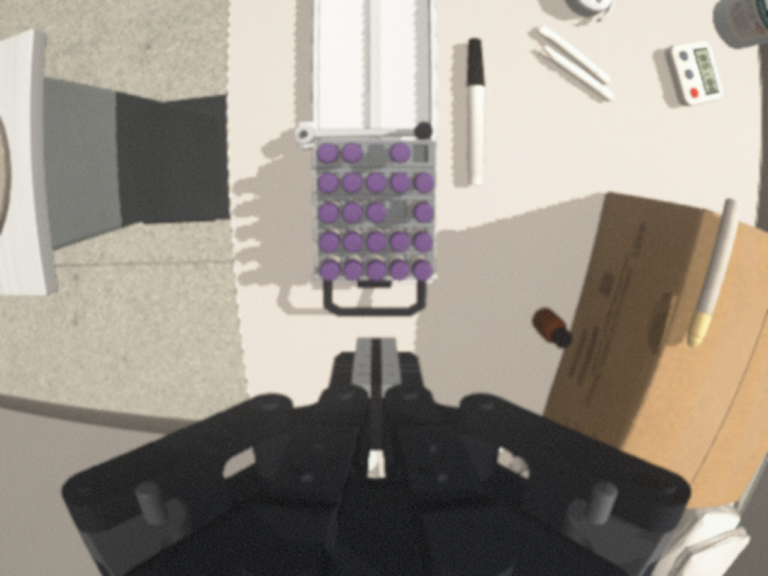

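Beautiful overhead: keeper straight from pin (304,133) to knob (424,130), parallel to the racks. Zoom to check the gaps.

Run:
```python
import cv2
a=cv2.imread("pics/wrist_j_raw.png")[75:215,190:305]
cv2.imwrite("pics/wj2.png",cv2.resize(a,None,fx=4.2,fy=4.2,interpolation=cv2.INTER_CUBIC))
from h import *
for n,px,z in [("pin",(304,133),.034),("knob",(424,130),.054),("arm mid",(365,130.5),.032),("rear top L",(318,140),.056),("rear top R",(435,139),.056),("stop plate top far",(437,280),.046),("bow",(375,313),.03),("r1 caps",(376,270),.084),("r2 caps",(376,242),.084),("r4",(376,183),.084)]: print(n,wray("j",px,z).round(4))
```

```text
pin [ 0.4818 -0.0068  0.034 ]
knob [ 0.5788 -0.0066  0.054 ]
arm mid [ 0.5323 -0.0057  0.032 ]
rear top L [ 0.4963 -0.0142  0.056 ]
rear top R [ 0.5872 -0.0137  0.056 ]
stop plate top far [ 0.5924 -0.1301  0.046 ]
bow [ 0.54   -0.1648  0.03  ]
r1 caps [ 0.541 -0.112  0.084]
r2 caps [ 0.5411 -0.0908  0.084 ]
r4 [ 0.5412 -0.0475  0.084 ]
```

View pics/wj2.png

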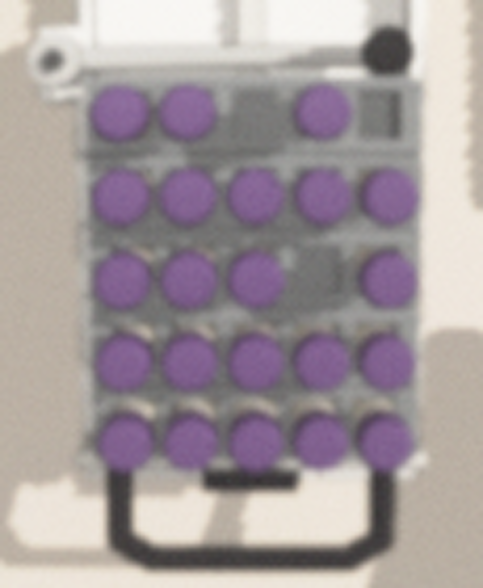

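Run:
```python
from rig import robot
s=robot.state();print(s["clock"],s["wrist_force"].round(1))
print(robot.job_done())
```

```text
16.1167 [-0.1  0.5  0.8]
the job is handed in; nothing more can be done
None
```

The five racks are home against the end stop, and the keeper is shut straight across the lane behind them. I handed the job in at 16.1 s with the arm clear of everything.

- **Racks:** I pushed them low from behind as one train at about 15 mm/s, slowing near the end. The push took about 2–3 N and stalled with 9.8 N at the stop.
- **Keeper:** I swung it shut with the closed fingertips and pressed until it stalled on its own stop, peaking at 11 N. I then backed off.

**Last checks (overhead wrist picture):**
- The rear of the row measures 7 mm beyond the keeper pin, which is what a fully homed row should give.
- The racks sit at an even spacing of about 22 mm, square and upright.
- The pin and the knob lie at the same y within 1 mm, so the arm is shut to within about 0.01 rad.
- The marker, counter and bottle that show in that picture look unmoved. I did not re-check the spare rack, cup, slips or dish after the moves, but the arm passed well clear of them.

No check failed. The front rack's contact with the stop is inferred from the stall force and the positions, because the tube caps hid that joint in the overhead picture. An earlier wrist picture, taken while the arm was still moving, put the row's rear about 3 mm further in than the final one. I trust the final one.

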